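# Load the flask heater and hold the sensor probe in its guide

### The job

Lift the round amber flask off its cork ring, lower it gently upright into the deep well of the white heater until it sits in the sprung nest, and let go of it. Then take the blue-handled probe from the rack and lower its steel rod straight down through the raised guide on the heater, without it touching the guide or the heater, until the red band on the rod is level with the guide's mouth. Finish while still holding the probe there, still, upright and centred in the bore; leave the grey spare probe, bottle, yellow carton and vial tray where they are.

Things in the scene. Friction and masses are not known exactly. Their poses are not given: they have to be found in the camera images.
- flask: Stoppered amber round-bottomed flask, about 0.18 kg: ball 64 mm in diameter, straight neck 24 mm in diameter from 60 to 130 mm above the origin (the top 10 mm is a white stopper of the same width; a thin white line circles the neck at 82 mm). Origin at the lowest point of the ball, z up along the neck. Starts upright on the cork ring with the ball's lowest point 14 mm above the table. Grip the neck at about 105 mm.
- ring: Fixed cork ring on the table under the flask, 84 mm across, 48 mm hole, 25 mm high; origin at the centre of its underside.
- heater: Fixed white heater block, 170 mm (its x) by 250 mm (its y), flat top deck 90 mm above the table; origin at the centre of its underside. The well is at its y = -50 mm; the guide, an aluminium collar 34 mm across standing 25 mm above the deck, is at its y = +75 mm. Black display on its -x face, which faces roughly to the robot.
- well_mouth (a point): Centre of the well's mouth, level with the deck, 90 mm above the table. The well is round, upright, 84 mm wide. At its bottom a black rubber ring nest (72 mm across, 44 mm hole) rides on a spring of 1 N per mm with 10 mm travel, and the ball sits centred in it.
- well_seat (a point): Point on the well's axis, 24 mm above the table (66 mm below the deck), where the lowest point of the flask's ball lies when it just touches the nest. Released, the flask sinks about 2 mm further.
- guide_mouth (a point): Centre of the guide's mouth, at the top of the collar, 115 mm above the table; z up along the bore. The bore is round, upright, 20 mm wide and 103 mm deep.
- probe: Probe with a blue handle, about 0.10 kg: steel rod 8 mm in diameter and 85 mm long, above it a round handle 22 mm in diameter and 55 mm long (from 85 to 140 mm above the origin). Origin at the rod's lower tip, z up along the rod. It hangs upright by its handle in one of the rack's two 12 mm holes, tip 15 mm above the table. Grip the handle at about 115 mm above the origin.
- probe_mark (a point): Centre of the red band (6 mm high) on the probe's rod, on the rod's axis, 50 mm above the tip.
- rack: Fixed white rack, 90 by 170 mm, its plate's top 100 mm above the table, with two holes at its y = +40 and -40 mm; origin at the centre of its underside.
- spare_probe: Spare probe of the same shape with a grey handle and a black band, in the rack's other hole. Leave it alone.
- bottle: Small amber bottle, 50 mm across, 100 mm high, standing on the table; origin at the centre of its underside. Leave it alone.
- carton: Yellow carton 90 by 160 by 60 mm high on the table; origin at the centre of its underside. Leave it alone.
- vial_tray: Clear tray 80 by 120 mm of small vials with blue caps, 45 mm high; origin at the centre of its underside. Leave it alone.
Things that resemble listed ones, but are neither listed nor needed, are in the scene too. Leave any black or turquoise look-alike of the flask alone.

How it is judged (in metres and radians):
On the way, in this order (a step that is already met when the one before it is completed fails the run):
1. the flask sits upright in the nest of the well, let go and at rest (horizontal distance between flask and well_seat below 0.008 m and z of flask in the frame of well_seat below 0.003 m and angle between flask's own z axis and vertical below 0.2 rad and linear speed of flask below 0.02 m/s and contact force between the fingers and flask below 0.1 N), for 0.2 s.
2. the probe is held with its tip above the guide's mouth, over the bore (horizontal distance between probe and guide_mouth below 0.006 m and z of probe in the frame of guide_mouth above 0 m and contact force between the fingers and probe above 1 N), for 0.05 s.
At the end, for the whole second after the job is handed in: The probe is held still, within 4.5 degrees of upright, red band within 6 mm of the mouth's level, tip and band within 3.5 mm of the bore's axis, not touching the heater. The flask rests released in the nest, within 8 mm of its axis, tilted under 11 degrees (all of step 1 and horizontal distance between each of probe, probe_mark and guide_mouth below 0.0035 m and z of probe_mark in the frame of guide_mouth between -0.006 and 0.006 m and angle between probe's own z axis and vertical below 0.08 rad and linear speed of probe below 0.02 m/s and contact force between the fingers and probe above 1 N and contact force between probe and heater below 0.2 N); the arm keeps its last pose, push and grip.
It fails at once if the probe touches the guide or the heater (contact force between probe and heater above 0.3 N).
It fails at once if the flask is dropped, bumped or pressed against the heater with more than 9 N (contact force between flask and heater above 9 N).
It fails at once if the flask falls freely into the well (faster than 0.45 m/s, a drop of over 10 mm) (horizontal distance between flask and well_seat below 0.05 m and contact force between the fingers and flask below 0.1 N and linear speed of flask above 0.45 m/s).
It fails at once if a bystander is shifted by more than 15 mm (distance of any of spare_probe, bottle, carton, vial_tray from where it was at the start of the episode above 0.015 m).
It also fails if it takes over 64 s, if anything falls off the work surface, if the arm or the gripper's body presses on something with over 40 N, if the wrist force passes 120 N, or if a joint passes its speed limit or range.

### The arm

A 7-joint arm with a two-finger parallel gripper is mounted at the origin on the work surface. World frame = base frame: x ahead of the robot, y to its left, z up, the work surface at z = 0. Lengths are in mm, angles in rad, forces in N, time in s.
With the tool pointing down it reaches from about 350 to 900 mm from the base axis. Payload 19.9 kg.
Tool frame: the origin (TCP) lies midway between the tips of the shut fingers; the grasp point (between the pads) lies arm.pinch_z behind it (arm.pinch_z is the distance from the TCP to the grasp point, in mm); z points along the fingers, y is the line along which they close (so a half turn about z gives the same grasp; the last joint's range is limited). The gripper opens to 94 mm and grips with 3 to 60 N. Pads are 16 mm wide; open, the fingers measure 119 mm over their backs; the gripper's body (75 mm by 177 mm) begins 78 mm behind the grasp point.
Start: joints at [-1.228, 0.417, -0.01, 1.614, 0.005, 1.111, -0.053], TCP at [234.597, 579.275, 173.725] pointing down, gripper open.
Joint ranges: [-2.81, 2.81], [-0.39, 2.02], [-1.27, 1.25], [0.06, 2.57], [-1.19, 4.33], [0.19, 2], [-2.82, 2.82]. Speed limits (rad/s): [1.89, 1.89, 2.39, 2.39, 3.01, 3.01, 3.01].

### API

Orientations are given as a unit quaternion [x, y, z, w].
In Python, from rig import sense, optics, order, arm gives the robot as it stands.
- The arm moves only by the tool move_arm, never from a script. Its argument "increments" is a list of rows, each an object with "jaw": the closure, from -1 (fully open) to 1 (shut); "dp": the shift along the tool's x, y, z in m, a list of three; "spin": the turn about the tool's z in rad. In form: [{"jaw": jaw, "dp": [x, y, z], "spin": spin}, ...]. A call has 1 to 20 rows; each row is the pose to reach, as a shift and turn from the pose commanded when the call began, along the tool's axes at that moment; what a row does not reach only later rows make up. A row lasts 1/10 s, in which the tool goes at most 50 mm and 8.59 degrees, less where a joint would pass 70% of its speed; a pose out of reach is approached as far as the arm can. A call with a gripper value outside its range is refused whole. The fingers move at their own pace and stop on an object; "newtons" is the grip in N (left out, the last holds). Time passes only in rows, so rows that repeat a pose let the fingers close. It gives the time, the measured TCP pose, the force, the opening and the grip force at its end, in the units of the state.
- sense(): the state, without advancing time (a new reading comes with each control period).
- optics.snapshot(name): name is "scene" or "side" or "wrist"; returns a dict with "color" (384x512x3 uint8, red, green, blue), "fov_y" (degrees; the focal length in pixels is half the picture's height over the tangent of half this angle, whatever the lens; pixels are square), "cx", "cy" (the principal point, pixels), "rvec" (rotation vector, rad) and "tvec" (3), from world to camera coordinates, as OpenCV has them; the wrist camera has in their place "tool_from_camera" (4x4, takes a point from camera to tool coordinates, whose origin is the TCP and whose axes are the flange's). Camera axes: x right, y down, z forward; pixel columns grow to the right and rows downward; lengths in mm; the calibration is good to about 2 mm. A picture is of the moment at which its call begins: read the wrist's pose just before it. There is no depth.
- order.sign_off(): hands the job in; it is judged then, once.
The state is a dict: "t": time; "joint_positions": joint angles; "qvel": joint speeds; "joint_torque": joint torques, N m; "tool_pos": TCP position; "orientation": TCP orientation; "force": force on the tool from outside, world axes, zero at the start; "torque": the same for the moment, N m; "gripper_width": finger opening in mm; "grip_force": force on a finger pad.
Only numpy, scipy, OpenCV 4.12 (cv2) and the standard library are available. Lean on these libraries where they do the work, as an engineer would, in place of code of your own. Each camera call takes 0.05 s, during which the arm holds its last target. There are 200 camera calls.

## Working session

There is one attempt and no reset: what is moved stays moved. The work goes in short steps, Python scripts to look and compute and a tool call to move; the robot and the scene stay as the last step left them, time stands still between calls to the robot, and variables do not carry over. Pictures are saved under pics/ and viewed, at most 10 in all, crops included, and the job is handed in when it is done.

Besides the shell and the picture viewer there is one more tool, called after "Emit:" as name(argument=value, ...), one argument or row to a line, values as JSON. move_arm: Moves the arm, as the interface text tells. Its arguments: {"type":"object","properties":{"increments":{"type":"array","items":{"type":"object","properties":{"jaw":{"type":"number"},"dp":{"type":"array","items":{"type":"number"}},"spin":{"type":"number"}}}},"newtons":{"type":"number"}},"required":["increments"]}

```bash
mkdir -p pics
cat > h.py <<'E'
import numpy as np, cv2
from rig import sense, optics, order, arm
from scipy.spatial.transform import Rotation as R
def snap(name):
    s=sense(); d=optics.snapshot(name); im=d["color"]
    f=im.shape[0]/2/np.tan(np.radians(d["fov_y"])/2)
    K=np.array([[f,0,d["cx"]],[0,f,d["cy"]],[0,0,1]])
    if "rvec" in d:
        Rm=cv2.Rodrigues(np.array(d["rvec"],float))[0]; t=np.array(d["tvec"],float).ravel()
    else:
        T=np.array(d["tool_from_camera"]); W=np.eye(4); W[:3,:3]=R.from_quat(s["orientation"]).as_matrix(); W[:3,3]=s["tool_pos"]
        M=np.linalg.inv(W@T); Rm=M[:3,:3]; t=M[:3,3]
    return dict(im=im,K=K,R=Rm,t=t,s=s)
def ray(v,uv):
    d=v["R"].T@np.linalg.inv(v["K"])@np.array([uv[0],uv[1],1.]); return -v["R"].T@v["t"], d/np.linalg.norm(d)
def onz(v,uv,z):
    o,d=ray(v,uv); return o+d*(z-o[2])/d[2]
def proj(v,P):
    p=v["K"]@(v["R"]@np.array(P,float)+v["t"]); return p[:2]/p[2]
def tri(vs,uvs):
    A=np.zeros((3,3));b=np.zeros(3);L=[ray(v,u) for v,u in zip(vs,uvs)]
    for o,d in L:
        P=np.eye(3)-np.outer(d,d);A+=P;b+=P@o
    p=np.linalg.solve(A,b); return p,[np.linalg.norm((np.eye(3)-np.outer(d,d))@(p-o)) for o,d in L]
def save(v,n,s=1.5): cv2.imwrite("pics/"+n,cv2.resize(v["im"][:,:,::-1],None,fx=s,fy=s,interpolation=cv2.INTER_CUBIC))
E
python3 - <<'E'
from h import *
for n in ["scene","side"]:
    v=snap(n); save(v,n+"0.png"); print(n,v["K"][0,0],-v["R"].T@v["t"])
s=sense();print(s["t"],s["orientation"],s["gripper_width"],arm.pinch_z,R.from_quat(s["orientation"]).as_matrix().round(3))
E
```

```text
scene 495.4626114720503 [1334.46544832  282.89986666 1034.39930952]
side 376.135235075481 [ 441.03665629 -817.60617481  662.2049021 ]
0.1 [ 1.91228290e-01  9.81545425e-01 -5.61854482e-04 -6.27569275e-05] 93.96351559563644 18.8 [[-0.927  0.375 -0.   ]
 [ 0.375  0.927 -0.001]
 [-0.    -0.001 -1.   ]]
```

View pics/scene0.png

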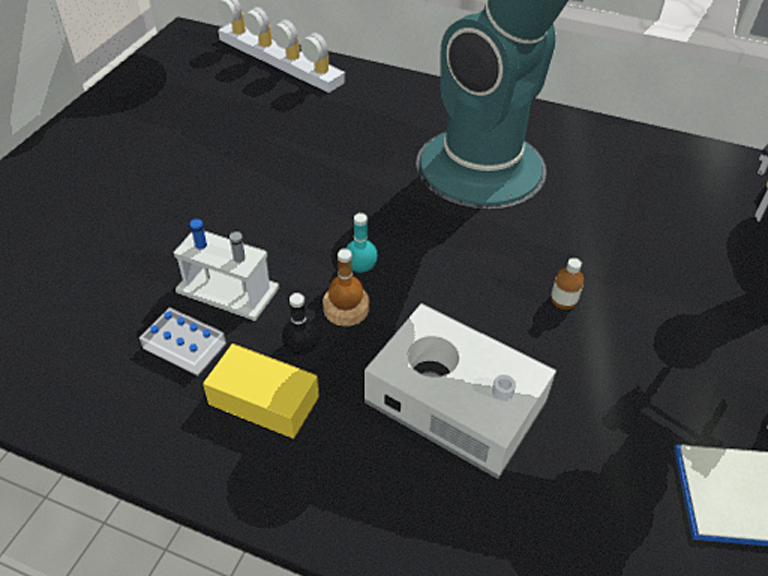

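View pics/side0.png

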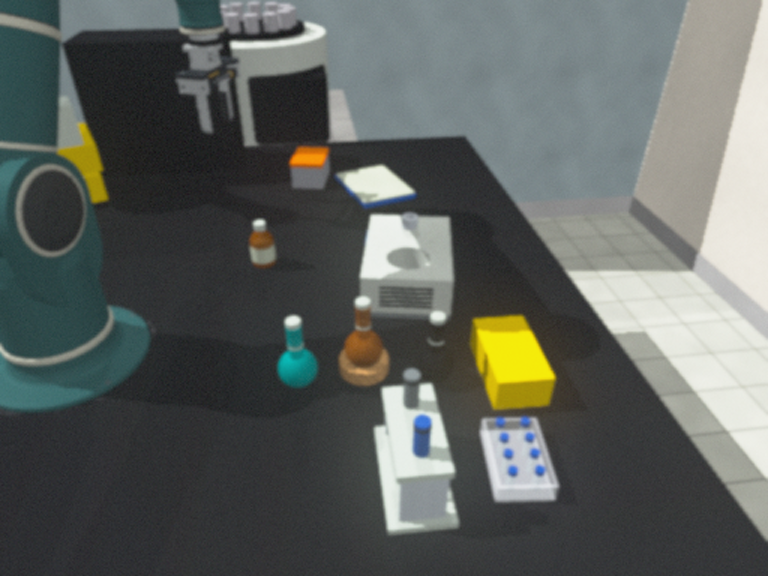

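The scene view shows the amber flask (stopper at 345,257; ring at 345,305), the heater (well at 433,355; guide at 504,384) and the blue probe (197,230). The side view shows the same things: flask stopper (363,302), blue handle (422,437), guide (410,220).

Run:
```python
from h import *
A,B=snap("scene"),snap("side")
def blob(v,box,fn):
    x0,y0,x1,y1=box; h=cv2.cvtColor(v["im"],cv2.COLOR_RGB2HSV)[y0:y1,x0:x1].astype(int)
    m=fn(h[...,0],h[...,1],h[...,2]).astype(np.uint8)
    n,l,st,c=cv2.connectedComponentsWithStats(m); i=1+np.argmax(st[1:,4])
    return c[i]+[x0,y0],st[i]+np.array([x0,y0,0,0,0])
blue=lambda h,s,v:(h>100)&(h<130)&(s>120)&(v>50)
white=lambda h,s,v:(s<60)&(v>130)
gw=lambda h,s,v:(s<70)&(v>100)
amb=lambda h,s,v:(h>3)&(h<20)&(s>130)&(v>40)
for n,f,a,b in [("blue",blue,(120,140,142,170),(270,270,295,310)),("stopper",white,(218,160,242,180),(232,190,252,208)),("amber",amb,(205,165,250,220),(222,195,265,260))]:
    ca,sa=blob(A,a,f);cb,sb=blob(B,b,f);print(n,ca,sa,cb,sb,*tri([A,B],[ca,cb]))
print("well",onz(A,(433/1.5,355/1.5),90),onz(B,(408/1.5,258/1.5),90))
print("guide",onz(A,(504.5/1.5,380/1.5),115),onz(B,(410/1.5,216/1.5),115))
for p in [(421,305),(555,372),(365,371)]: print("corner",onz(A,np.array(p)/1.5,90))
for p in [(372,215),(450,217),(452,292)]: print("cornerS",onz(B,np.array(p)/1.5,90))
big=cv2.resize(A["im"][190:330,230:385],None,fx=5,fy=4.2857)[:,:,::-1]; cv2.imwrite("pics/heat.png",big)
```

```text
blue [131.77852349 154.9261745 ] [126 145  12  21 149] [280.28846154 295.75      ] [276 288   9  15 104] [ 548.72501587 -376.16991955  122.37834062] [np.float64(2.975882325961312), np.float64(2.9758823259615066)]
stopper [229.35211268 169.88732394] [225 166  10   9  71] [244.81603774 198.16509434] [236 190  16  17 212] [ 518.5156357  -101.09263343  145.6755138 ] [np.float64(1.3530731302335233), np.float64(1.3530731302334835)]
amber [230.01207729 194.7294686 ] [219 184  23  23 414] [241.51495726 231.48504274] [229 221  26  23 468] [ 510.11449242 -103.73288989   44.39858778] [np.float64(0.4341667811693435), np.float64(0.43416678116922647)]
well [618.76845085  99.41524921  90.        ] [620.94927713  92.59938197  90.        ]
guide [640.7193129  220.49015619 115.        ] [646.51952021 216.08609142 115.        ]
corner [525.4352142   44.96147345  90.        ]
corner [575.8922965  288.21473322  90.        ]
corner [690.30481204  11.28309728  90.        ]
cornerS [574.42366025 279.03249545  90.        ]
cornerS [741.23596239 247.10043683  90.        ]
cornerS [677.73353134 -29.90776949  90.        ]
```

View pics/heat.png

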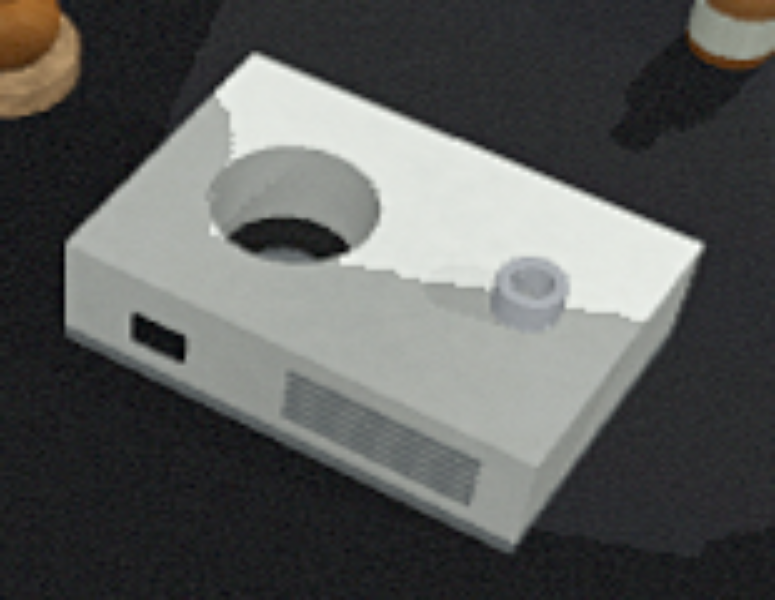

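Crop: well centre about (295,205), guide ring centre about (532,284), deck corners at (255,52), (703,244), (537,467) and (66,240).

Run:
```python
from h import *
A,B=snap("scene"),snap("side")
f=lambda x,y:(230+x/5,190+y/4.2857)
print("well",onz(A,f(295,205),90)); print("guide",onz(A,f(532,284),115))
c=[onz(A,f(*p),90) for p in [(255,52),(703,244),(537,467),(66,240)]];
print(np.round(c,1), np.mean(c,0),[np.linalg.norm(c[i]-c[i-3]) for i in range(4)])
a=c[1]+c[2]-c[0]-c[3]; y=a[:2]/np.linalg.norm(a[:2]); m=np.mean(c,0)[:2]
print("axis y",y,"well",m-50*y,"guide",m+75*y)
g=lambda x,y:(x/1.5,y/1.5)
for n,a,b in [("turq stopper",(361,217),(293,322)),("black stopper",(297,299),(438,319)),("amber stopper top",(344.5,253),(362.5,300)),("bluetop",(196.5,223),(422,420)),("greytop",(236,236),(411.5,373)),("bottle",(573.5,264),(259.5,224))]:
    p,e=tri([A,B],[g(*a),g(*b)]);print(n,p.round(1),np.round(e[0],1))
s=sense();d=optics.snapshot("wrist");print(np.round(d["tool_from_camera"],3),d["fov_y"],s["force"])
```

```text
well [621.79352676 101.32727007  90.        ]
guide [648.57344821 222.85135662 115.        ]
[[521.2  44.3  90. ]
 [572.3 288.8  90. ]
 [739.  254.1  90. ]
 [686.8   9.5  90. ]] [629.83432141 149.17724605  90.        ] [np.float64(249.73396856114124), np.float64(170.33519027089957), np.float64(250.10800254857784), np.float64(169.22104971101115)]
axis y [0.20642268 0.97846292] well [619.51318755 100.25410024] guide [645.31602221 222.56196476]
turq stopper [ 399.9 -121.3  125.7] 2.7
black stopper [ 623.5 -140.7  122.7] 2.6
amber stopper top [ 511.  -103.4  142.6] 1.1
bluetop [ 552.8 -368.2  152.7] 0.8
greytop [ 555.1 -287.8  153.1] 0.7
bottle [332.4 263.6  94.4] 1.2
[[-0.00000e+00 -9.60000e-01 -2.79000e-01  8.07140e+01]
 [ 1.00000e+00 -1.00000e-03  0.00000e+00 -8.10000e-02]
 [-0.00000e+00 -2.79000e-01  9.60000e-01 -2.11304e+02]
 [ 0.00000e+00  0.00000e+00  0.00000e+00  1.00000e+00]] 58.36406444135305 [-0.32333491 -0.51476728 -0.30482168]
```

Emit:
move_arm(
  increments=[
    {"jaw": -1,"dp": [0,0,-0.05],"spin": 0},
    {"jaw": -1,"dp": [0,0,-0.1],"spin": 0},
    {"jaw": -1,"dp": [-0.04,-0.04,-0.126],"spin": 0},
    {"jaw": -1,"dp": [-0.512,-0.529,-0.126],"spin": 0},
    {"jaw": -1,"dp": [-0.512,-0.529,-0.126],"spin": 0},
    {"jaw": -1,"dp": [-0.512,-0.529,-0.126],"spin": 0},
    {"jaw": -1,"dp": [-0.512,-0.529,-0.126],"spin": 0},
    {"jaw": -1,"dp": [-0.512,-0.529,-0.126],"spin": 0},
    {"jaw": -1,"dp": [-0.512,-0.529,-0.126],"spin": 0},
    {"jaw": -1,"dp": [-0.512,-0.529,-0.126],"spin": 0},
    {"jaw": -1,"dp": [-0.512,-0.529,-0.126],"spin": 0},
    {"jaw": -1,"dp": [-0.512,-0.529,-0.126],"spin": 0},
    {"jaw": -1,"dp": [-0.512,-0.529,-0.126],"spin": 0},
    {"jaw": -1,"dp": [-0.512,-0.529,-0.126],"spin": 0},
    {"jaw": -1,"dp": [-0.512,-0.529,-0.126],"spin": 0},
    {"jaw": -1,"dp": [-0.512,-0.529,-0.126],"spin": 0},
    {"jaw": -1,"dp": [-0.512,-0.529,-0.126],"spin": 0},
    {"jaw": -1,"dp": [-0.512,-0.529,-0.126],"spin": 0},
    {"jaw": -1,"dp": [-0.512,-0.529,-0.126],"spin": 0},
    {"jaw": -1,"dp": [-0.512,-0.529,-0.126],"spin": 0},
  ],
)

```text
t: 2.35
tool_pos: [510.5, -102.2, 299.7]
orientation: [0.191, 0.982, 0.0, -0.0]
force: [-0.3, 1.2, 0.4]
gripper_width: 94.1
grip_force: 0.0
```

```bash
cat >> h.py <<'E'
def togo(s,P):
    return (R.from_quat(s["orientation"]).inv().apply(np.array(P,float)-s["tool_pos"])).round(1)
E
python3 - <<'E'
from h import *
v=snap("wrist"); save(v,"w1.png"); s=v["s"]
print(s["t"],s["tool_pos"],R.from_quat(s["orientation"]).as_matrix().round(3),s["joint_positions"])
print(proj(v,[511,-103,144])*1.5)
E
```

```text
2.35 [ 510.47079421 -102.21164785  299.74392643] [[-0.927  0.374 -0.   ]
 [ 0.374  0.927  0.   ]
 [ 0.     0.    -1.   ]] [-0.44131229  0.14642817  0.65531091  1.71774358 -0.09250123  1.3086875
  1.42005013]
[387.91038879 248.43915826]
```

View pics/w1.png

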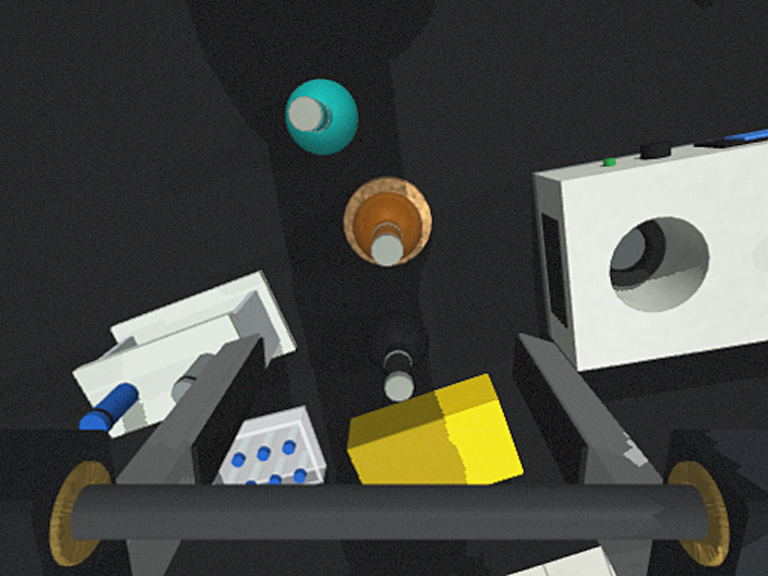

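The stopper is at (387,249) where I predicted (388,248), so the flask position is confirmed. The black and turquoise look-alikes are clear of the fingers' line.

Emit:
move_arm(
  increments=[
    {"jaw": -1,"dp": [-0.001,-0.001,0.05],"spin": 0},
    {"jaw": -1,"dp": [-0.001,-0.001,0.09],"spin": 0},
    {"jaw": -1,"dp": [-0.001,-0.001,0.12],"spin": 0},
    {"jaw": -1,"dp": [-0.001,-0.001,0.15],"spin": 0},
    {"jaw": -1,"dp": [-0.001,-0.001,0.175],"spin": 0},
    {"jaw": -1,"dp": [-0.001,-0.001,0.19],"spin": 0},
    {"jaw": -1,"dp": [-0.001,-0.001,0.2],"spin": 0},
    {"jaw": -1,"dp": [-0.001,-0.001,0.2],"spin": 0},
    {"jaw": -1,"dp": [-0.001,-0.001,0.2],"spin": 0},
    {"jaw": 0.6,"dp": [-0.001,-0.001,0.2],"spin": 0},
    {"jaw": 0.6,"dp": [-0.001,-0.001,0.2],"spin": 0},
    {"jaw": 1,"dp": [-0.001,-0.001,0.2],"spin": 0},
    {"jaw": 1,"dp": [-0.001,-0.001,0.2],"spin": 0},
    {"jaw": 1,"dp": [-0.001,-0.001,0.2],"spin": 0},
    {"jaw": 1,"dp": [-0.001,-0.001,0.2],"spin": 0},
    {"jaw": 1,"dp": [-0.001,-0.001,0.2],"spin": 0},
    {"jaw": 1,"dp": [-0.001,-0.001,0.2],"spin": 0},
  ],
  newtons=15,
)

```text
t: 4.1
tool_pos: [511.1, -104.5, 99.8]
orientation: [0.191, 0.982, -0.0, -0.0]
force: [0.4, -0.1, 0.2]
gripper_width: 33.2
grip_force: 0.0
```

Emit:
move_arm(
  increments=[
    {"jaw": 1,"dp": [0,0,0]},
    {"jaw": 1,"dp": [0,0,0]},
    {"jaw": 1,"dp": [0,0,0]},
    {"jaw": 1,"dp": [0,0,0]},
  ],
)

```text
invalid input at $.increments[0]: expected keys jaw, dp, spin
```

Emit:
move_arm(
  increments=[
    {"jaw": 1,"dp": [0,0,0],"spin": 0},
    {"jaw": 1,"dp": [0,0,0],"spin": 0},
    {"jaw": 1,"dp": [0,0,0],"spin": 0},
    {"jaw": 1,"dp": [0,0,0],"spin": 0},
    {"jaw": 1,"dp": [0,0,0],"spin": 0},
  ],
)

```text
t: 4.6
tool_pos: [511.1, -104.5, 99.8]
orientation: [0.191, 0.982, -0.0, 0.0]
force: [-0.2, 0.4, 0.8]
gripper_width: 23.2
grip_force: 15.0
```

Emit:
move_arm(
  increments=[
    {"jaw": 1,"dp": [0,0,-0.02],"spin": 0},
    {"jaw": 1,"dp": [0,0,-0.05],"spin": 0},
    {"jaw": 1,"dp": [0,0,-0.085],"spin": 0},
    {"jaw": 1,"dp": [0,0,-0.11],"spin": 0},
    {"jaw": 1,"dp": [0,0.01,-0.13],"spin": 0},
    {"jaw": 1,"dp": [-0.003,0.04,-0.13],"spin": 0},
    {"jaw": 1,"dp": [-0.008,0.08,-0.13],"spin": 0},
    {"jaw": 1,"dp": [-0.012,0.12,-0.13],"spin": 0},
    {"jaw": 1,"dp": [-0.016,0.16,-0.13],"spin": 0},
    {"jaw": 1,"dp": [-0.02,0.195,-0.13],"spin": 0},
    {"jaw": 1,"dp": [-0.024,0.22,-0.13],"spin": 0},
    {"jaw": 1,"dp": [-0.024,0.231,-0.13],"spin": 0},
    {"jaw": 1,"dp": [-0.024,0.231,-0.13],"spin": 0},
    {"jaw": 1,"dp": [-0.024,0.231,-0.13],"spin": 0},
    {"jaw": 1,"dp": [-0.024,0.231,-0.13],"spin": 0},
  ],
)

```text
t: 6.1
tool_pos: [619.8, 99.0, 230.0]
orientation: [0.192, 0.981, -0.0, 0.0]
force: [0.7, -0.3, -1.5]
gripper_width: 23.5
grip_force: 15.0
```

Run:
```python
from h import *
v=snap("wrist"); save(v,"w2.png"); s=v["s"]
print(s["t"],s["tool_pos"],s["gripper_width"],s["force"])
for P in [[619.5,100.3,90],[645.3,222.6,115],s["tool_pos"]+[0,0,44],[521.2,44.3,90],[572.3,288.8,90]]: print(P,proj(v,P)*1.5)
th=np.linspace(0,6.28,24)
for b in (0,):
  A=snap("scene"); save(A,"s2.png")
```

```text
6.1 [619.78093673  99.00860819 230.04216207] 23.51931297964483 [ 0.72732349 -0.34114252 -1.45598705]
[619.5, 100.3, 90] [390.2931778  251.08822625]
[645.3, 222.6, 115] [582.93782209 225.73507163]
[619.78093673  99.00860819 274.04216207] [388.86320302 368.39544983]
[521.2, 44.3, 90] [255.50894321 147.59919345]
[572.3, 288.8, 90] [637.1406809   74.50073675]
```

View pics/w2.png

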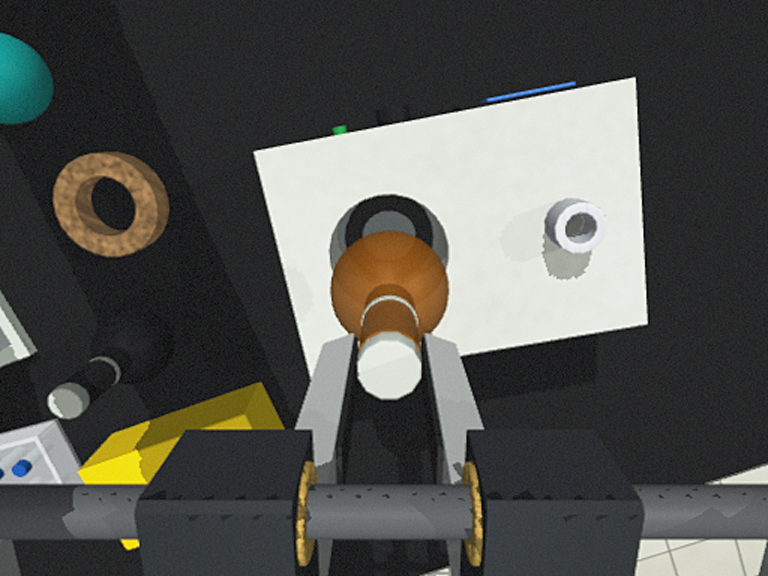

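The ball's columns (331–448) match the well's (331–448), so they are aligned along tool y. The guide's top ring is about (579,226). Next I check the tool x direction.

Run:
```python
from h import *
v=snap("wrist"); s=v["s"]; t=np.array([-.927,.375,0])
W=np.array([619.5,100.3,90])
print("well far edge",proj(v,W+42*t)*1.5,"seen 389,194")
b=np.array(s["tool_pos"]); bc=b+[0,0,-99.8+46]
o=-v["R"].T@v["t"]; d=np.linalg.norm(bc-o)
# ball silhouette extents
def sil(c,r):
    n=(c-o)/np.linalg.norm(c-o); rr=r*np.sqrt(1-r*r/d/d); cc=c-n*r*r/d
    u=np.cross(n,[0,0,1]);u/=np.linalg.norm(u);w=np.cross(n,u)
    P=np.array([proj(v,cc+rr*(np.cos(a)*u+np.sin(a)*w)) for a in np.linspace(0,6.28,200)])*1.5
    return P.min(0),P.max(0)
print("ball",sil(bc,32),"stopper top",proj(v,b+[0,0,44.2])*1.5)
h=cv2.cvtColor(v["im"],cv2.COLOR_RGB2HSV).astype(int)
m=(h[...,0]>3)&(h[...,0]<20)&(h[...,1]>130)&(h[...,2]>60); m[:,:200]=0; m[:,320:]=0
ys,xs=np.where(m);print("amber ext",xs.min()*1.5,xs.max()*1.5+1.5,ys.min()*1.5)
print("guide", onz(v,(579/1.5,226/1.5),115), "corners",onz(v,(255/1.5,151/1.5),90),onz(v,(636/1.5,78/1.5),90),onz(v,(648/1.5,324/1.5),90))
```

```text
well far edge [389.44563716 190.37469272] seen 389,194
ball (array([328.7891759 , 228.27444528]), array([448.6979581 , 348.19116174])) stopper top [388.89772488 368.64906835]
amber ext 303.0 480.0 231.0
guide [644.62310091 220.74303972 115.        ] corners [523.18939336  43.47817681  90.        ] [574.12424517 288.11582508  90.        ] [740.62618481 253.92484014  90.        ]
```

Emit:
move_arm(
  increments=[
    {"jaw": 1,"dp": [0,0.001,0.01],"spin": 0},
    {"jaw": 1,"dp": [0,0.001,0.025],"spin": 0},
    {"jaw": 1,"dp": [0,0.001,0.04],"spin": 0},
    {"jaw": 1,"dp": [0,0.001,0.055],"spin": 0},
    {"jaw": 1,"dp": [0,0.001,0.07],"spin": 0},
    {"jaw": 1,"dp": [0,0.001,0.085],"spin": 0},
    {"jaw": 1,"dp": [0,0.001,0.097],"spin": 0},
    {"jaw": 1,"dp": [0,0.001,0.106],"spin": 0},
    {"jaw": 1,"dp": [0,0.001,0.112],"spin": 0},
    {"jaw": 1,"dp": [0,0.001,0.116],"spin": 0},
    {"jaw": 1,"dp": [0,0.001,0.118],"spin": 0},
    {"jaw": 1,"dp": [0,0.001,0.12],"spin": 0},
    {"jaw": 1,"dp": [0,0.001,0.121],"spin": 0},
    {"jaw": 1,"dp": [0,0.001,0.122],"spin": 0},
    {"jaw": 1,"dp": [0,0.001,0.122],"spin": 0},
    {"jaw": 1,"dp": [0,0.001,0.122],"spin": 0},
  ],
)

```text
t: 7.85
tool_pos: [620.7, 101.5, 108.0]
orientation: [0.191, 0.982, 0.0, 0.0]
force: [-1.0, -0.9, 1.6]
gripper_width: 23.4
grip_force: 15.0
```

Run:
```python
from h import *
s=sense();print(s["tool_pos"],s["force"])
v=snap("wrist");save(v,"w3.png")
```

```text
[620.65818159 101.48827813 108.04057188] [-0.99659593 -0.87860047  1.60021416]
```

View pics/w3.png

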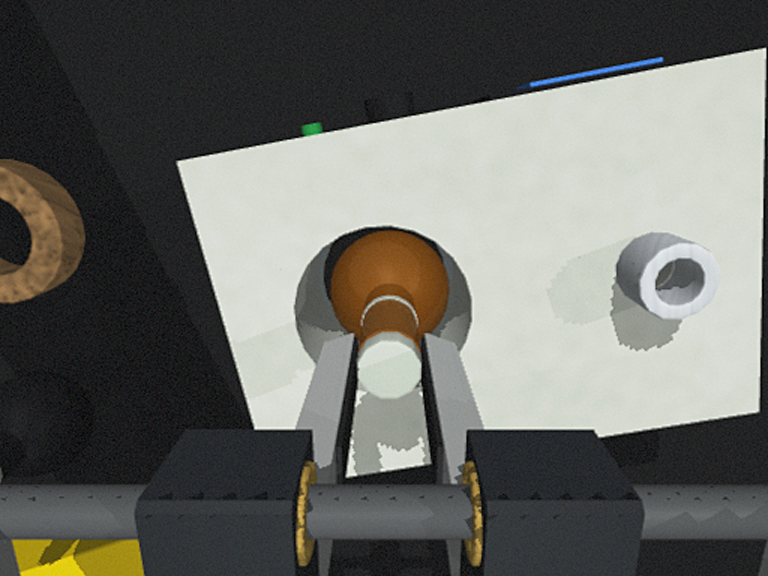

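Ball columns 331–448, well columns 295–471 and guide ring centre about (679,281). The flask looks a few mm too far in +tool y, so I compute the offset.

Run:
```python
from h import *
v=snap("wrist"); s=v["s"]; t=np.array([-.927,.375,0])
print("K",v["K"][:2,2]*1.5)
g=onz(v,(679/1.5,281/1.5),115);print("guide",g)
e1,e2=onz(v,(295/1.5,309/1.5),90),onz(v,(471/1.5,309/1.5),90);print("well mid",(e1+e2)/2,np.linalg.norm(e1-e2))
e=onz(v,(388/1.5,226/1.5),90);print("well from far edge",e-42*t)
bc=np.array(s["tool_pos"])+[0,0,-99.8+46];print("ball pred",proj(v,bc)*1.5)
for w in [(619.5,100.3,90)]:print(proj(v,w)*1.5, togo(s,(w[0],w[1],s["tool_pos"][2])))
print("guide dist from well 125?",np.linalg.norm((g-(e1+e2)/2)[:2]), togo(s,list(((e1+e2)/2)[:2])+[s["tool_pos"][2]]))
```

```text
K [388.74204779 281.63841027]
guide [645.62792548 220.55078538 115.        ]
well mid [619.00767278  99.22399181  90.        ] 82.77836201346213
well from far edge [622.30048649 100.47962695  90.        ]
ball pred [388.74175451 288.13849189]
[385.5232095 309.1036296] [ 0.6 -1.5 -0. ]
guide dist from well 125? 124.21283625819346 [ 0.7 -2.7 -0. ]
```

Emit:
move_arm(
  increments=[
    {"jaw": 1,"dp": [0,-0.001,0],"spin": 0},
    {"jaw": 1,"dp": [0,-0.002,0],"spin": 0},
    {"jaw": 1,"dp": [0,-0.002,0],"spin": 0},
    {"jaw": 0.4,"dp": [0,-0.002,0],"spin": 0},
    {"jaw": 0,"dp": [0,-0.002,0],"spin": 0},
    {"jaw": 0,"dp": [0,-0.002,0],"spin": 0},
    {"jaw": 0,"dp": [0,-0.002,0],"spin": 0},
    {"jaw": 0,"dp": [0,-0.002,0],"spin": 0},
    {"jaw": 0,"dp": [0,-0.002,0],"spin": 0},
    {"jaw": 0,"dp": [0,-0.002,0],"spin": 0},
    {"jaw": 0,"dp": [0,-0.002,0],"spin": 0},
  ],
)

```text
t: 9.05
tool_pos: [619.7, 99.6, 107.8]
orientation: [0.191, 0.982, -0.0, 0.0]
force: [0.3, 0.1, 0.1]
gripper_width: 47.1
grip_force: 0.0
```

Run:
```python
from h import *
v=snap("wrist");print(v["s"]["gripper_width"])
save(v,"w4.png")
```

```text
47.11981298044514
```

View pics/w4.png

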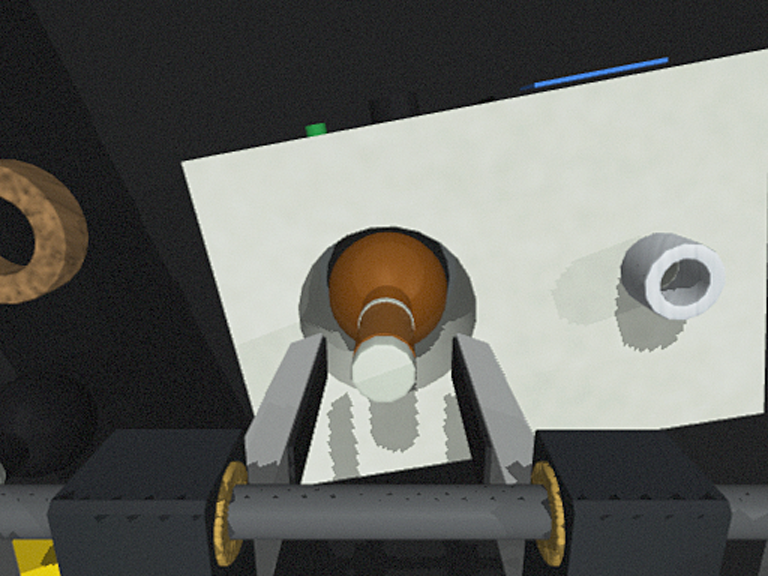

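The flask sits centred in the well (ball and well columns both about 388) and is almost upright. Now up and over to the rack.

Emit:
move_arm(
  increments=[
    {"jaw": 0,"dp": [0,0,-0.03],"spin": 0},
    {"jaw": 0,"dp": [0,0,-0.075],"spin": 0},
    {"jaw": 0,"dp": [0,0,-0.12],"spin": 0},
    {"jaw": 0,"dp": [0,0,-0.16],"spin": 0},
    {"jaw": 0,"dp": [-0.005,-0.02,-0.19],"spin": 0},
    {"jaw": 0,"dp": [-0.113,-0.459,-0.19],"spin": 0},
    {"jaw": 0,"dp": [-0.113,-0.459,-0.19],"spin": 0},
    {"jaw": 0,"dp": [-0.113,-0.459,-0.19],"spin": 0},
    {"jaw": 0,"dp": [-0.113,-0.459,-0.19],"spin": 0},
    {"jaw": 0,"dp": [-0.113,-0.459,-0.19],"spin": 0},
    {"jaw": 0,"dp": [-0.113,-0.459,-0.19],"spin": 0},
    {"jaw": 0,"dp": [-0.113,-0.459,-0.19],"spin": 0},
    {"jaw": 0,"dp": [-0.113,-0.459,-0.19],"spin": 0},
    {"jaw": 0,"dp": [-0.113,-0.459,-0.19],"spin": 0},
    {"jaw": 0,"dp": [-0.113,-0.459,-0.19],"spin": 0},
    {"jaw": 0,"dp": [-0.113,-0.459,-0.19],"spin": 0},
    {"jaw": 0,"dp": [-0.113,-0.459,-0.19],"spin": 0},
    {"jaw": 0,"dp": [-0.113,-0.459,-0.19],"spin": 0},
    {"jaw": 0,"dp": [-0.113,-0.459,-0.19],"spin": 0},
    {"jaw": 0,"dp": [-0.113,-0.459,-0.19],"spin": 0},
  ],
)

```text
t: 11.1
tool_pos: [552.6, -367.4, 298.0]
orientation: [0.191, 0.982, 0.0, 0.0]
force: [-0.2, -0.2, 0.3]
gripper_width: 46.8
grip_force: 0.0
```

Run:
```python
from h import *
v=snap("wrist");s=v["s"];save(v,"w5.png")
h=cv2.cvtColor(v["im"],cv2.COLOR_RGB2HSV).astype(int)
print(s["tool_pos"],s["joint_positions"][6],proj(v,[552.8,-368.2,155])*1.5)
```

```text
[ 552.58957688 -367.36710963  297.98946561] 1.9582060090977693 [387.68777594 251.88434596]
```

View pics/w5.png

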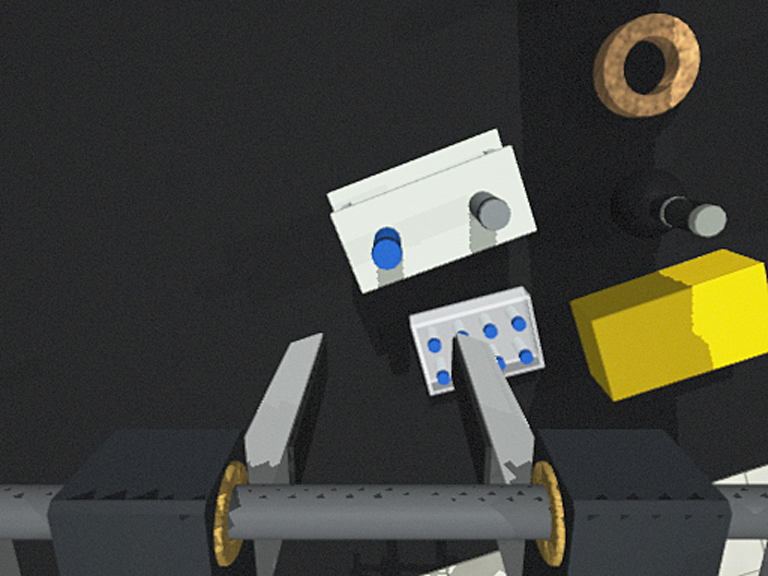

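Blue handle top is at (387,252), matching the prediction (388,252). The spare is at (493,212), clear of the fingers.

Emit:
move_arm(
  increments=[
    {"jaw": 0,"dp": [0,-0.0005,0.04],"spin": 0},
    {"jaw": 0,"dp": [0,-0.0005,0.08],"spin": 0},
    {"jaw": 0,"dp": [0,-0.0005,0.115],"spin": 0},
    {"jaw": 0,"dp": [0,-0.0005,0.145],"spin": 0},
    {"jaw": 0,"dp": [0,-0.0005,0.168],"spin": 0},
    {"jaw": 0,"dp": [0,-0.0005,0.181],"spin": 0},
    {"jaw": 0,"dp": [0,-0.0005,0.187],"spin": 0},
    {"jaw": 0,"dp": [0,-0.0005,0.187],"spin": 0},
    {"jaw": 0,"dp": [0,-0.0005,0.187],"spin": 0},
    {"jaw": 1,"dp": [0,-0.0005,0.187],"spin": 0},
    {"jaw": 1,"dp": [0,-0.0005,0.187],"spin": 0},
    {"jaw": 1,"dp": [0,-0.0005,0.187],"spin": 0},
    {"jaw": 1,"dp": [0,-0.0005,0.187],"spin": 0},
    {"jaw": 1,"dp": [0,-0.0005,0.187],"spin": 0},
    {"jaw": 1,"dp": [0,-0.0005,0.187],"spin": 0},
    {"jaw": 1,"dp": [0,-0.0005,0.187],"spin": 0},
    {"jaw": 1,"dp": [0,-0.0005,0.187],"spin": 0},
    {"jaw": 1,"dp": [0,-0.0005,0.187],"spin": 0},
  ],
  newtons=20,
)

```text
t: 12.95
tool_pos: [552.1, -368.8, 111.0]
orientation: [0.191, 0.982, -0.0, 0.0]
force: [-0.2, -0.5, 6.6]
gripper_width: 21.2
grip_force: 20.0
```

Emit:
move_arm(
  increments=[
    {"jaw": 1,"dp": [0,0,-0.015],"spin": 0},
    {"jaw": 1,"dp": [0,0,-0.04],"spin": 0},
    {"jaw": 1,"dp": [0,0,-0.075],"spin": 0},
    {"jaw": 1,"dp": [0,0,-0.115],"spin": 0},
    {"jaw": 1,"dp": [0,0,-0.15],"spin": 0},
    {"jaw": 1,"dp": [0.002,0.01,-0.175],"spin": 0},
    {"jaw": 1,"dp": [0.009,0.04,-0.18],"spin": 0},
    {"jaw": 1,"dp": [0.018,0.08,-0.18],"spin": 0},
    {"jaw": 1,"dp": [0.028,0.12,-0.18],"spin": 0},
    {"jaw": 1,"dp": [0.037,0.16,-0.18],"spin": 0},
    {"jaw": 1,"dp": [0.046,0.2,-0.18],"spin": 0},
    {"jaw": 1,"dp": [0.055,0.24,-0.18],"spin": 0},
    {"jaw": 1,"dp": [0.065,0.28,-0.18],"spin": 0},
    {"jaw": 1,"dp": [0.074,0.32,-0.18],"spin": 0},
    {"jaw": 1,"dp": [0.083,0.36,-0.18],"spin": 0},
    {"jaw": 1,"dp": [0.092,0.4,-0.18],"spin": 0},
    {"jaw": 1,"dp": [0.102,0.44,-0.18],"spin": 0},
    {"jaw": 1,"dp": [0.106,0.46,-0.18],"spin": 0},
    {"jaw": 1,"dp": [0.108,0.465,-0.18],"spin": 0},
    {"jaw": 1,"dp": [0.108,0.465,-0.18],"spin": 0},
  ],
)

```text
t: 14.95
tool_pos: [626.3, 102.6, 291.0]
orientation: [0.191, 0.982, -0.0, 0.0]
force: [0.4, -0.7, -1.2]
gripper_width: 20.9
grip_force: 20.0
```

Run:
```python
from h import *
s=sense();print(s["t"],s["tool_pos"],s["force"],s["gripper_width"],togo(s,[645.5,221.5,290]))
```

```text
14.95 [626.28025287 102.61108082 291.02580736] [ 0.42860143 -0.6631329  -1.19661523] 20.927337872806735 [ 26.8 117.4   1. ]
```

Emit:
move_arm(
  increments=[
    {"jaw": 1,"dp": [0.007,0.03,0],"spin": 0},
    {"jaw": 1,"dp": [0.015,0.065,0],"spin": 0},
    {"jaw": 1,"dp": [0.022,0.095,0],"spin": 0},
    {"jaw": 1,"dp": [0.026,0.112,0.01],"spin": 0},
    {"jaw": 1,"dp": [0.027,0.117,0.025],"spin": 0},
    {"jaw": 1,"dp": [0.027,0.117,0.04],"spin": 0},
    {"jaw": 1,"dp": [0.027,0.117,0.045],"spin": 0},
    {"jaw": 1,"dp": [0.027,0.117,0.045],"spin": 0},
    {"jaw": 1,"dp": [0.027,0.117,0.045],"spin": 0},
    {"jaw": 1,"dp": [0.027,0.117,0.045],"spin": 0},
    {"jaw": 1,"dp": [0.027,0.117,0.045],"spin": 0},
    {"jaw": 1,"dp": [0.027,0.117,0.045],"spin": 0},
  ],
)

```text
t: 16.15
tool_pos: [645.4, 221.4, 246.1]
orientation: [0.191, 0.982, 0.0, 0.0]
force: [0.5, -0.2, -0.6]
gripper_width: 21.1
grip_force: 20.0
```

Run:
```python
from h import *
P=[]
ims=[]
for n,w in (("scene",(90,90)),("side",(90,90)),("wrist",(180,180))):
    v=snap(n); s=v["s"]; T=np.array(s["tool_pos"])
    G=np.array([645.5,221.5,115]); u=proj(v,G)
    x0,y0=int(u[0]-w[0]/2),int(u[1]-w[1]*0.6); x0=max(0,x0);y0=max(0,y0)
    c=v["im"][y0:y0+w[1],x0:x0+w[0]]; k=400/w[0]/1.5
    ims.append(cv2.resize(c,(266,266),interpolation=cv2.INTER_CUBIC)); print(n,(x0,y0),266/w[0],"G",u,"tip",proj(v,[T[0],T[1],T[2]-96]),"hmid",proj(v,[T[0],T[1],T[2]-96+115]))
    np.savez("g_"+n,**v)
cv2.imwrite("pics/g1.png",np.hstack(ims)[:,:,::-1]); print(s["t"],T)
```

```text
scene (291, 201) 2.9555555555555557 G [336.19196185 255.05588271] tip [338.34926261 245.74768646] hmid [346.33021296 212.06183495]
side (227, 89) 2.9555555555555557 G [272.70437227 143.22422864] tip [273.01290803 133.06229995] hmid [274.23872986  97.03043306]
wrist (169, 62) 1.4777777777777779 G [259.21822105 170.18181495] tip [259.14297605 178.78744757] hmid [259.23093078 227.30832073]
16.25 [645.37843747 221.44898545 245.92611265]
```

View pics/g1.png

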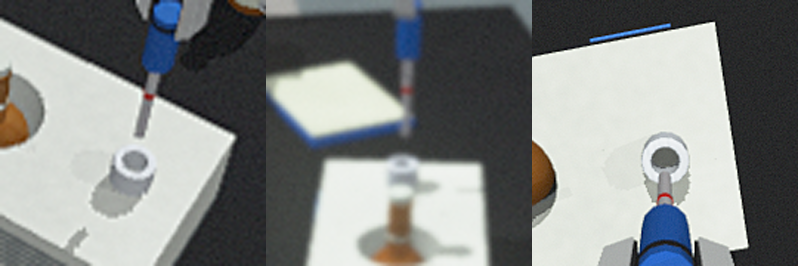

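Tip and ring are within about a pixel of the predictions in all three views: scene tip (338,247) and ring (336,255.5), wrist tip (258,180) and ring (259,170). I lower to just above the mouth and measure the red band and rod numerically.

Emit:
move_arm(
  increments=[
    {"jaw": 1,"dp": [0,0,0.008],"spin": 0},
    {"jaw": 1,"dp": [0,0,0.016],"spin": 0},
    {"jaw": 1,"dp": [0,0,0.022],"spin": 0},
    {"jaw": 1,"dp": [0,0,0.022],"spin": 0},
    {"jaw": 1,"dp": [0,0,0.022],"spin": 0},
    {"jaw": 1,"dp": [0,0,0.022],"spin": 0},
  ],
)

```text
t: 16.9
tool_pos: [645.5, 221.4, 224.0]
orientation: [0.191, 0.982, 0.0, 0.0]
force: [-0.6, -0.1, -1.2]
gripper_width: 21.4
grip_force: 20.0
```

Run:
```python
from h import *
V={};U={};ims=[]
for n in ("scene","side","wrist"):
    v=snap(n); s=v["s"]; T=np.array(s["tool_pos"]); V[n]=v
    p=proj(v,T+[0,0,-46]); h=cv2.cvtColor(v["im"],cv2.COLOR_RGB2HSV).astype(int)
    yy,xx=np.indices(h.shape[:2]); near=np.hypot(xx-p[0],yy-p[1])<(14 if n=="wrist" else 9)
    m=near&((h[...,0]<8)|(h[...,0]>172))&(h[...,1]>90)
    w=m*h[...,1]; U[n]=np.array([(xx*w).sum(),(yy*w).sum()])/w.sum()
    tip=proj(v,T+[0,0,-96]);g=proj(v,[645.5,221.5,115])
    r=35 if n!="wrist" else 60; c0=(g+[0,-r*.25]).astype(int); x0,y0=c0[0]-r,c0[1]-r
    k=266/(2*r); ims.append(cv2.resize(v["im"][y0:y0+2*r,x0:x0+2*r],(266,266),interpolation=cv2.INTER_CUBIC))
    print(n,"red",U[n],m.sum(),"pred",p,"| crop k",k,"tip",((tip+.5-[x0,y0])*k).round(1),"G",((g+.5-[x0,y0])*k).round(1))
print(T,s["force"])
for a in (("scene","side"),("scene","wrist"),("scene","side","wrist")): print(a,*tri([V[i] for i in a],[U[i] for i in a]))
cv2.imwrite("pics/g2.png",np.hstack(ims)[:,:,::-1])
```

```text
scene red [339.7701005  239.47864322] 5 pred [340.17747339 238.06385323] | crop k 3.8 tip [138.6 156.3] G [135.6 169.3]
side red [nan nan] 0 pred [273.33448187 124.65633246] | crop k 3.8 tip [138.1 155.7] G [137.6 170. ]
wrist red [258.36095144 194.27888999] 29 pred [259.16187779 194.99126657] | crop k 2.216666666666667 tip [134.4 175.7] G [134.4 168.1]
[645.45466085 221.48907898 224.07871506] [-0.46055898  0.44831964 -0.3965997 ]
('scene', 'side') [nan nan nan] [np.float64(nan), np.float64(nan)]
('scene', 'wrist') [645.97205552 220.95169585 173.59965362] [np.float64(0.3542865812255496), np.float64(0.35428658122553275)]
('scene', 'side', 'wrist') [nan nan nan] [np.float64(nan), np.float64(nan), np.float64(nan)]<stdin>:8: RuntimeWarning: invalid value encountered in divide
```

View pics/g2.png

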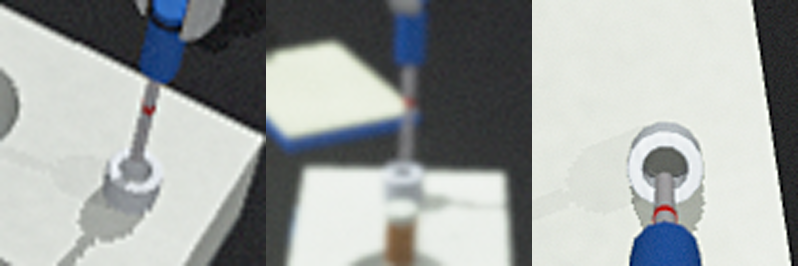

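The red band triangulates at about (646,221,174) and the ring is about (133.5,165) in the wrist crop, so the rod is over the bore. One numeric profile check to refine before inserting.

Run:
```python
from h import *
np.set_printoptions(linewidth=220)
W=snap("wrist"); S=snap("scene"); T=np.array(W["s"]["tool_pos"])
g=proj(W,[645.5,221.5,115]);print("wrist G",g,"rod axis pred tip",proj(W,T+[0,0,-100]),"band",proj(W,T+[0,0,-50]))
im=W["im"].astype(int)
print("gray, cols 238..282, rows 146..204 step 3")
gr=im.sum(2)//3
for r in range(146,206,3): print(r,gr[r,238:283])
R_=lambda v:(v["im"].astype(int)[...,0]-v["im"].astype(int)[...,1:].mean(2))
for n,v in (("wrist",W),("scene",S)):
    p=proj(v,T+[0,0,-49]); yy,xx=np.indices(gr.shape); w=np.clip(R_(v)-12,0,None)*(np.hypot(xx-p[0],yy-p[1])<9)
    c=np.array([(xx*w).sum(),(yy*w).sum()])/w.sum(); v["c"]=c; print(n,c,p,(w>0).sum())
print(tri([W,S],[W["c"],S["c"]]))
```

```text
wrist G [259.19415832 175.40412736] rod axis pred tip [259.12945722 177.69292296] band [259.1628032  193.48939084]
gray, cols 238..282, rows 146..204 step 3
146 [229 230 228 229 229 229 228 231 229 229 229 230 230 232 232 232 233 232 234 232 232 232 233 230 231 231 232 231 231 231 229 230 230 229 229 230 230 230 230 231 230 229 229 229 230]
149 [230 229 230 229 230 229 229 230 230 229 230 231 232 231 230 233 232 232 231 230 232 231 230 231 232 232 230 231 231 230 232 232 231 230 229 230 229 232 229 231 230 230 231 229 230]
152 [231 231 229 227 230 229 230 228 230 230 229 230 229 230 231 232 231 229 231 230 231 231 230 229 230 231 230 230 230 232 232 230 231 232 231 230 230 231 231 229 230 231 230 230 229]
155 [230 229 230 232 229 231 229 229 229 229 229 231 231 234 234 232 210 191 194 192 193 194 197 202 200 207 219 231 234 233 232 232 233 232 232 231 230 231 231 231 232 230 230 230 231]
158 [230 231 230 228 232 226 223 225 225 223 203 163 168 171 178 179 184 181 184 184 185 184 184 191 187 188 187 182 181 179 185 201 225 235 231 232 232 232 230 230 231 231 231 233 231]
161 [223 220 
[... 2325 characters left out ...]
18 138 178 174 168 172 168 166 166 165 170 165 201 241 235 233 234 231 233 232]
200 [225 228 228 228 227 227 229 231 235 227 158 170 172 175 178 155 103 123 124 106  90  94 108 118 118 119 143 181 177 173 168 172 170 168 162 192 233 235 232 230 232 232 234 233 234]
203 [228 227 227 227 228 228 228 230 232 242 234 118  80  70  77  83  79  90  89  89  88  85  81  87  83  87  86  86  85  82 116 156 175 164 154 192 236 234 232 232 233 232 232 231 231]
wrist [258.31534545 194.57527273] [259.16358997 193.86209707] 54
scene [339.6309795  239.52733485] [340.00908494 238.89882679] 11
(array([646.14764993, 220.7465588 , 173.50160369]), [np.float64(0.3071377979217252), np.float64(0.30713779792174134)])
```

Run:
```python
from h import *
W=snap("wrist"); S=snap("scene"); T=np.array(W["s"]["tool_pos"]);A=R.from_quat(W["s"]["orientation"]).inv()
G=onz(W,(258.75,175.1),115);print("G",G)
for z in (124,126,128,130): print(z,"tip - G in tool",A.apply(onz(W,(258.35,181.6),z)-G).round(1),"band-G",A.apply(onz(W,(258.3,197.4),z+50)-G).round(1))
p,e=tri([W,S],[(258.3,197.4),(339.63,238.6)]);print(p,e,A.apply(p-G).round(1),A.apply(T-G).round(1))
# side view: dark/red rod check of band & handle bottom
B=snap("side");im=B["im"].astype(int);q=proj(B,T+[0,0,-46]).round().astype(int);print("side band pred",proj(B,T+[0,0,-46]),"G",proj(B,[645.1,221.2,115]))
print((im[q[1]-8:q[1]+26:2,q[0]-10:q[0]+11].sum(2)//3)); print((im[...,0]-im[...,1:].mean(2))[q[1]-4:q[1]+7,q[0]-4:q[0]+5].round())
```

```text
G [644.98666214 221.19731762 115.        ]
124 tip - G in tool [-4.  -0.4 -9. ] band-G [ -3.5  -0.3 -59. ]
126 tip - G in tool [ -3.5  -0.4 -11. ] band-G [ -2.9  -0.3 -61. ]
128 tip - G in tool [ -2.9  -0.4 -13. ] band-G [ -2.2  -0.3 -63. ]
130 tip - G in tool [ -2.4  -0.4 -15. ] band-G [ -1.6  -0.3 -65. ]
[647.02131828 220.35485784 177.67728668] [np.float64(0.3172475954868363), np.float64(0.3172475954868025)] [ -2.2  -0.  -62.7] [  -0.3    0.4 -108.9]
side band pred [273.29751411 124.69932431] G [272.59577648 143.27608508]
[[186 144 104  70  58  48  50  54  57  76 101 112 103  81  61  51  50  49
   54  48  48]
 [227 220 195 156 116  81  62  57  55  83 115 124 116  92  64  49  49  50
   55  48  49]
 [231 230 229 224 207 176 136  98  73  85 113 122 110  86  60  53  49  52
   51  52  50]
 [232 232 231 230 231 228 219 191 150 126 122 123 104  76  58  52  52  51
   56  50  50]
 [233 233 231 232 232 232 231 229 219 192 155 120  91  73  57  55  53  51
   52  46  51]
 [233 233 232 233 232 232 231 230 227 213 174 135 109  89  69  56  53  56
   54  54  52]
 [225 222 220 216 211 200 190 183 16
[... 772 characters left out ...]
38 237 235 225 212 197 192 191 188 183 182 178 169 178 209 230 238
  239 239 239]
 [237 238 237 235 224 203 184 166 157 151 145 146 146 149 159 185 215 226
  229 230 231]]
[[  1.   2.  -1.  -4.  -1.  -2.  -2.  -0.  -0.]
 [  2.   4.   2.  -2.  -2.  -2.  -2.  -2.  -2.]
 [  4.   2.   2.   3.   2.   2.   3.   0.   0.]
 [  4.   2.   6.   9.  14.  12.  12.   6.  -2.]
 [  3.   2.   6.  18.  27.  32.  30.  14.   4.]
 [  2.   3.   6.  15.  27.  38.  33.  17.   2.]
 [  3.   2.   4.   8.  17.  24.  16.   6.   0.]
 [  2.   2.   2.   2.   2.   2.  -4. -12. -12.]
 [ -2.  -4. -10. -12.  -7.  -8. -18. -28. -24.]
 [-22. -23. -30. -27. -16. -10. -20. -33. -26.]
 [-46. -46. -44. -30. -16. -10. -18. -22. -19.]]
```

All views agree: the rod sits about 2.4 mm too far in −tool x from the bore axis, with the band at z≈177.7. I shift by +2.4 mm and lower part way.

Emit:
move_arm(
  increments=[
    {"jaw": 1,"dp": [0.001,0,0],"spin": 0},
    {"jaw": 1,"dp": [0.0024,0.0002,0],"spin": 0},
    {"jaw": 1,"dp": [0.0024,0.0002,0],"spin": 0},
    {"jaw": 1,"dp": [0.0024,0.0002,0],"spin": 0},
    {"jaw": 1,"dp": [0.0024,0.0002,0],"spin": 0},
    {"jaw": 1,"dp": [0.0024,0.0002,0.004],"spin": 0},
    {"jaw": 1,"dp": [0.0024,0.0002,0.009],"spin": 0},
    {"jaw": 1,"dp": [0.0024,0.0002,0.014],"spin": 0},
    {"jaw": 1,"dp": [0.0024,0.0002,0.019],"spin": 0},
    {"jaw": 1,"dp": [0.0024,0.0002,0.024],"spin": 0},
    {"jaw": 1,"dp": [0.0024,0.0002,0.029],"spin": 0},
    {"jaw": 1,"dp": [0.0024,0.0002,0.034],"spin": 0},
    {"jaw": 1,"dp": [0.0024,0.0002,0.039],"spin": 0},
    {"jaw": 1,"dp": [0.0024,0.0002,0.043],"spin": 0},
    {"jaw": 1,"dp": [0.0024,0.0002,0.045],"spin": 0},
    {"jaw": 1,"dp": [0.0024,0.0002,0.045],"spin": 0},
    {"jaw": 1,"dp": [0.0024,0.0002,0.045],"spin": 0},
  ],
)

```text
t: 19.0
tool_pos: [643.3, 222.5, 178.9]
orientation: [0.191, 0.982, 0.0, 0.0]
force: [-0.2, 0.3, -1.3]
gripper_width: 21.4
grip_force: 20.0
```

Run:
```python
from h import *
np.set_printoptions(linewidth=220)
W=snap("wrist"); S=snap("scene");B=snap("side"); T=np.array(W["s"]["tool_pos"]);A=R.from_quat(W["s"]["orientation"])
print(T,W["s"]["force"])
G=np.array([645,221.2,115]); b=np.array([-2.2,0.1,0]); ax=T+A.apply(b)
print("togo",togo(W["s"],list(G[:2])+[T[2]]),"axis-G",ax-G)
g=proj(W,G);print("wrist G",g,"rod@140",proj(W,[ax[0],ax[1],140]))
gr=W["im"].astype(int).sum(2)//3; c=int(g[0]); r0=int(g[1])
for r in range(r0-18,r0+19,2): print(r,gr[r,c-22:c+23])
yy,xx=np.indices(gr.shape)
for n,v in (("wrist",W),("scene",S),("side",B)):
    im=v["im"].astype(int);p=proj(v,[ax[0],ax[1],T[2]-46.4]); w=np.clip(im[...,0]-im[...,1:].mean(2)-12,0,None)*(np.hypot(xx-p[0],yy-p[1])<8)
    print(n,(np.array([(xx*w).sum(),(yy*w).sum()])/max(w.sum(),1)).round(2),p.round(2),int((w>0).sum()))
print("c0",c-22)
```

```text
[643.28350925 222.51355761 178.92939307] [-0.19064726  0.33481558 -1.30388967]
togo [-2.1 -0.6  0. ] axis-G [ 0.36015896  0.58039622 63.92998023]
wrist G [258.47870533 190.95159497] rod@140 [259.31082912 200.50190822]
172 [230 227 224 221 223 221 219 223 224 201 161 161 168 170 174 181 184 184 185 180 180 184 178 183 187 181 187 182 184 183 185 179 184 178 170 186 229 236 233 231 232 232 231 230 232]
174 [221 220 222 219 220 220 225 218 167 144 162 172 173 170 176 183 209 233 240 241 241 243 243 242 240 239 242 244 240 222 187 175 178 178 169 164 160 197 232 233 232 231 230 232 231]
176 [223 220 221 221 223 218 178 135 151 159 175 200 230 240 241 241 240 237 237 238 237 239 239 238 236 232 238 239 240 242 242 241 230 203 171 161 163 153 170 228 239 233 233 231 232]
178 [221 222 224 223 223 182 135 146 155 207 244 244 239 237 237 238 237 233 233 235 237 237 238 237 235 230 233 234 237 237 237 237 239 240 240 237 203 153 146 149 206 239 234 234 233]
180 [222 222 223 226 214 153 138 178 231 240 241 238 238 233 234 238 239 239 238 232 203 197 203 223 218 215 224 236 238 237 236 235 236 2
[... 2080 characters left out ...]
 189 231 235]
204 [222 221 219 221 226 226 194 143 203 240 244 238 167  90  62  79  80  81  83  92  85  84  89  88  86  85  91  89  89  88  83  72  84 148 229 248 232 198 167 161 162 204 244 236 234]
206 [223 221 222 222 224 218 158 144 154 169 152  90  60  77  77  80  83  81  83  92  80  85  91  94  80  87  85  84  86  88  81  84  80  76  69 103 148 176 171 165 166 164 201 243 236]
208 [221 221 221 222 225 212 147 168 155  77  64  70  75  77  81  84  82  79  82  85  89  86  88  86  90  87  89  87  86  85  89  85  79  81  72  74  83 133 176 167 170 165 160 200 237]
wrist [258.33 194.5 ] [259.3  197.51] 51
scene [337.63 251.16] [337.41 250.47] 10
side [272.39 139.03] [272.82 138.14] 14
c0 236
```

Rod and bore columns agree (both about 258.4). Bore row (about 192.5) and side view suggest going back about 1 mm in tool x. The remaining descent is 17.5 mm.

Emit:
move_arm(
  increments=[
    {"jaw": 1,"dp": [-0.001,0,0],"spin": 0},
    {"jaw": 1,"dp": [-0.001,0,0.004],"spin": 0},
    {"jaw": 1,"dp": [-0.001,0,0.008],"spin": 0},
    {"jaw": 1,"dp": [-0.001,0,0.012],"spin": 0},
    {"jaw": 1,"dp": [-0.001,0,0.015],"spin": 0},
    {"jaw": 1,"dp": [-0.001,0,0.017],"spin": 0},
    {"jaw": 1,"dp": [-0.001,0,0.0175],"spin": 0},
    {"jaw": 1,"dp": [-0.001,0,0.0175],"spin": 0},
    {"jaw": 1,"dp": [-0.001,0,0.0175],"spin": 0},
    {"jaw": 1,"dp": [-0.001,0,0.0175],"spin": 0},
    {"jaw": 1,"dp": [-0.001,0,0.0175],"spin": 0},
  ],
)

```text
t: 20.25
tool_pos: [644.1, 222.2, 161.4]
orientation: [0.191, 0.982, 0.0, 0.0]
force: [0.5, -0.2, -1.2]
gripper_width: 21.5
grip_force: 20.0
```

Run:
```python
from h import *
np.set_printoptions(linewidth=220)
W=snap("wrist"); S=snap("scene");B=snap("side"); T=np.array(W["s"]["tool_pos"]);A=R.from_quat(W["s"]["orientation"])
print(T,W["s"]["force"])
ax=T+A.apply([-2.2,0.1,0]); G=np.array([645,221.2,115]); print(ax[:2])
gr=W["im"].astype(int).sum(2)//3; g=proj(W,G);c=int(g[0]);r0=int(g[1]); print("G",g,"c0",c-22)
for r in range(r0-16,r0+11,2): print(r,gr[r,c-22:c+23])
yy,xx=np.indices(gr.shape)
for n,v in (("wrist",W),("scene",S),("side",B)):
    im=v["im"].astype(int);p=proj(v,[ax[0],ax[1],T[2]-46.4]); red=im[...,0]-im[...,1:].mean(2); w=np.clip(red-12,0,None)*(np.hypot(xx-p[0],yy-p[1])<8)
    print(n,(np.array([(xx*w).sum(),(yy*w).sum()])/max(w.sum(),1)).round(2),p.round(2),int((w>0).sum()))
    if n=="scene":
        q=proj(v,G).round().astype(int);print("scene around",q);print(im[q[1]-9:q[1]+9,q[0]-11:q[0]+12].sum(2)//3)
```

```text
[644.1184017  222.18245808 161.37218584] [ 0.51115582 -0.17545768 -1.24455177]
[646.19509044 221.44940705]
G [258.43934628 196.30319577] c0 236
180 [222 222 223 224 220 177 136 148 158 170 174 203 223 231 242 243 240 237 237 238 237 240 240 240 236 233 237 239 240 242 243 242 230 201 172 165 169 163 156 173 226 238 233 233 232]
182 [223 222 223 223 184 132 147 151 182 233 243 242 237 238 238 237 235 234 234 236 236 236 236 237 235 232 233 235 237 238 237 238 239 240 240 236 224 169 152 149 146 202 239 233 232]
184 [222 222 227 215 154 137 161 209 240 242 240 238 235 233 236 237 236 235 235 237 238 240 242 244 241 236 232 236 237 237 237 236 234 237 235 236 240 237 197 141 134 188 245 234 234]
186 [222 225 220 183 139 185 231 236 236 238 239 237 235 235 237 239 232 174 132 104  88  81  85  86  87  84  94 140 193 231 238 235 234 234 234 233 235 238 242 229 139 149 219 236 233]
188 [221 225 210 159 223 240 235 233 234 236 238 239 241 231 148  95  84  88  82  78  87  84  87  84  87  79  84  83  89  91 120 174 230 236 233 232 233 236 236 239 231 175 173 238 233]
190 [222 219 184 196 241 2
[... 2802 characters left out ...]
1 213 219 151 104 209 240 168 139 113  91  90  95 135 123 165 222 231 223 223 222 223 222]
 [212 214 224 152 114 170 222 182 158 129 164 152 125 147 161 224 230 230 199 221 222 221 220]
 [214 218 218 133 118 130 153 167 170 192 223 205 192 200 231 233 230 197 206 222 223 222 221]
 [218 212 163 116 125 135 132 149 163 220 225 231 229 228 229 224 196 132 209 226 224 221 221]
 [209 158 155 124 126 138 143 142 137 161 163 200 190 188 190 146 131 136 225 226 222 222 221]
 [153 147 153 132 129 137 144 147 143 143 146 143 141 145 146 140 129 177 224 224 221 222 221]
 [147 151 153 146 136 136 141 145 146 145 149 148 147 148 146 139 135 215 227 224 223 223 222]]
side [272.58 144.04] [272.93 143.23] 3
```

```bash
python3 -c "
from rig import order; print(order.sign_off())"
```

```text
the job is handed in; nothing more can be done
None
```

I handed the job in with the flask released in the nest and the probe still held in the guide; the judged result wasn't reported back. By my last camera measurements, the rod is centred in the bore to about 1 mm and the red band is level with the guide's mouth.

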